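# Dip the gauge rod of the sealer's vacuum pump and present it for reading

## Robot

A 6-joint arm with a two-finger parallel gripper is mounted at the origin on the work surface. World frame = base frame: x ahead of the robot, y to its left, z up, the work surface at z = 0. Lengths are in mm, angles in rad, forces in N, time in s.
With the tool pointing down it reaches from about 275 to 750 mm from the base axis. Payload 10.2 kg.
Tool frame: the origin (TCP) lies between the finger pads; the fingertips stand 17 mm ahead of it and the grasp point (between the pads) lies 2 mm behind it; z points along the fingers, y is the line along which they close (so a half turn about z gives the same grasp; the last joint's range is limited). The gripper opens to 85 mm and grips with 20 to 120 N. Pads are 22 mm wide; open, the fingers measure 114 mm over their backs; the gripper's body (76 mm by 85 mm) begins 54 mm behind the grasp point. The pads swing forward as they close: fully open they stand 13 mm farther back than shut.
Start: joints at [-1.493, 0.313, 1.498, -0, 1.331, -0.223], TCP at [155.536, -501.438, 248.294] pointing down, gripper open.
Joint ranges: [-2.94, 2.94], [-0.97, 2.17], [0.19, 2.56], [-1.23, 4.37], [0.02, 3.11], [-2.88, 2.88]. Speed limits (rad/s): [2.39, 2.39, 3.01, 3.14, 3.14, 3.14].

## Interface

Orientations are given as a unit quaternion [w, x, y, z].
In Python, from rig import * gives the robot as it stands.
- The arm moves only by the tool step_arm, never from a script. Its argument "commands" is text: rows parted by semicolons, each of 7 numbers parted by spaces: the opening, from 0 (shut) to 1 (fully open), then the shift along the tool's x, y, z in cm, then the turn, a rotation vector about the tool's x, y, z in rad. In form: hand x y z rx ry rz; .... A call has 1 to 20 rows; each row is the pose to reach, as a shift and turn from the pose commanded when the call began, along the tool's axes at that moment; what a row does not reach only later rows make up. A row lasts 1/12 s, in which the tool goes at most 41.7 mm and 7.16 degrees, less where a joint would pass 70% of its speed; a pose out of reach is approached as far as the arm can. A call with a gripper value outside its range is refused whole. The fingers move at their own pace and stop on an object; "newtons" is the grip in N (left out, the last holds). Time passes only in rows, so rows that repeat a pose let the fingers close. It gives the time, the measured TCP pose, the force, the opening and the grip force at its end, in the units of the state.
- sense(): the state, without advancing time (a new reading comes with each control period).
- capture(name): name is "scene" or "top" or "wrist"; returns the picture (480x640x3 uint8, red, green, blue); there is no depth.
- camera_model(name): a dict with "mtx" (3x3 intrinsics, pixels), "eye" and "rotation" of the camera in the world. Camera axes: x right, y down, z forward; pixel columns grow to the right and rows downward; lengths in mm; the calibration is good to about 2 mm. A picture is of the moment at which its call begins: read the wrist's pose just before it. camera_model takes no time and is no camera call; for the wrist camera it gives the pose at the moment of the call.
- finish_job(): hands the job in; it is judged then, once.
Trained networks look in the newest picture that a camera, given by its name, has taken for a name from the list of things; names that differ only in an ending like _2 or _b are one class to them, and where a whole thing is asked for, a point or a joint stands for the part that bears it (a point fixed in the world has none). Each returns a list of dicts, best first, with "score" (0 to 1); they miss things now and then, are a little off and sometimes report something else, mostly with a low value. They report only what shows in the picture. A call takes as long as a camera call. They do not tell look-alikes from the thing itself.
- search_frame(camera, label): "rect" ([centre column, centre row, width, height] in pixels, round what is visible of it).
- trace(camera, label): "mask" (480x640 bool, what is visible of it) and "rect" ([centre column, centre row, width, height] in pixels, round what is visible of it).
- spot_point(camera, label): "xy" ([column, row] in pixels: a listed point, or the origin of a listed thing).
The state is a dict: "time_s": time; "joints": joint angles; "dq": joint speeds; "tau": joint torques, N m; "eef_pos": TCP position; "ee_rot": TCP orientation; "force": force on the tool from outside, world axes, zero at the start; "wrist_torque": the same for the moment, N m; "grip_width": opening from 0.0 (shut) to 1.0 (fully open); "grip_force": force on a finger pad.
Only numpy, scipy, OpenCV 4.12 (cv2) and the standard library are available. Lean on these libraries where they do the work, as an engineer would, in place of code of your own. Each camera call takes 0.05 s, during which the arm holds its last target. There are 200 camera calls.

## Task

Take the gauge rod from its rest, slide it tip first down the slanting guide tube of the vacuum pump and feel gently (never more than about 40 N) for the point where its collar stops on the seat inside the neck; press it lightly home (about 5 N) for half a second. Then draw the rod right out and hold it level, with its tip over the middle of the white reading tile and 10 to 25 cm above it. Finish while still holding it there at rest in the gripper, without laying it on anything and without disturbing the bottle, the tape roll or the carton.

Things in the scene. Friction and masses are not known exactly. Their poses are not given: they have to be found in the camera images.
- gauge_rod: loose gauge rod, 130 g. Origin: middle of the black grip; x along the rod to the tip. Grip x -45 to 48 mm, 16 wide (y), 22 high (z); steel collar 24 across, x 48 to 58; steel probe 8 thick, x 58 to rounded tip at 168. Starts level in the rest's notches, axes along the rest's, origin 50 mm over the table, 40 mm of air under the grip's middle; lifts straight up
- gauge_collar: the rod's collar; origin at the centre of its front face (the face towards the tip, which lands on the seat), axes as the rod's
- rod_tip (a point): the tip end of the rod, on its axis
- guide_tube: steel guide tube, fixed to the pump. Origin: centre of its open upper rim; z points out of it along its axis, 40 degrees above level. Neck: cup 44 mm outside, 36 inside. In it, at a hidden depth 6 to 18 mm below the rim (to be felt), sits a rigid seat ring with a 15 mm hole for the probe; behind it a 17 mm bore with free room for all of the probe
- pump: fixed vacuum pump: blue casing 160 (x) by 180 (y) by 150 mm high, origin in the centre of its underside, z up; grey motor beyond its +y face to y 240. The guide tube slants up out of its -y face, rim centre at x 0, y -132, z 155 mm. Fittings on top up to 192 mm high at y 15 to 65
- rod_rest: fixed aluminium rest: base plate 8 mm thick, 60 wide, x -65 to 135 mm, with two notched posts, 8 mm thick along x: at x -38 (51 high, 32 wide, under the grip's tail) and x 100 (58 high, 24 wide, under the probe). Origin on the table under the grip's middle, x to the rod's tip, z up
- reading_tile: white ceramic tile, 110 by 110 mm, on a black rubber mat 130 by 130 mm, fixed flat on the table, 8 mm high in all; origin in the centre of its underside
- spray_bottle: bystander: standing bottle, 60 mm across, 150 high, origin at its foot
- tape_roll: bystander: paper tape roll lying flat, 90 mm across, 50 high, origin at its underside
- carton: bystander: carton 90 by 130 by 60 mm high, origin at its underside
Things that resemble listed ones, but are neither listed nor needed, are in the scene too. Of the things shaped like the gauge_rod, the black one is meant.

How it is judged:
By the outcome, as a careful person would: the job done as asked, in the order asked, and still so for the second after the job is handed in, while the arm keeps its last pose, push and grip.
It also fails if it takes over 51 s, if anything falls off the work surface, if the arm or the gripper's body presses on something with over 40 N, if the wrist force passes 120 N, or if a joint passes its speed limit or range.

## Working session

There is one attempt and no reset: what is moved stays moved. The work goes in short steps, Python scripts to look and compute and a tool call to move; the robot and the scene stay as the last step left them, time stands still between calls to the robot, and variables do not carry over. Pictures are saved under pics/ and viewed, at most 10 in all, crops included, and the job is handed in when it is done.

Besides the shell and the picture viewer there is one more tool, called after "Call:" in YAML: its name, and indented under it one key for each argument. step_arm: Moves the arm, as the interface text tells. Its arguments: {"type":"object","properties":{"commands":{"type":"string"},"newtons":{"type":"number"}},"required":["commands"]}

```bash
mkdir -p pics; cat > h.py <<'E'
from rig import *
import numpy as np, cv2
from scipy.spatial.transform import Rotation as R
def rot(q): return R.from_quat(q,scalar_first=True)
def ray(cam,uv,m=None):
    m=m or camera_model(cam); d=np.array(m["rotation"])@np.linalg.solve(np.array(m["mtx"]),[uv[0],uv[1],1.]); return np.array(m["eye"]),d/np.linalg.norm(d)
def onz(cam,uv,z,m=None):
    e,d=ray(cam,uv,m); return e+d*(z-e[2])/d[2]
def proj(cam,P,m=None):
    m=m or camera_model(cam); c=(np.atleast_2d(P)-np.array(m["eye"]))@np.array(m["rotation"]); p=c@np.array(m["mtx"]).T; return p[:,:2]/p[:,2:]
E
python3 - <<'E'
from h import *
print(sense())
for c in("scene","top"):
    im=capture(c); cv2.imwrite(f"pics/{c}0.png",im[:,:,::-1]); m=camera_model(c); print(c,m["eye"],np.array(m["rotation"]).round(3).tolist(),np.array(m["mtx"]).round(1).tolist())
    for l in("gauge_rod","rod_tip","guide_tube","pump","rod_rest","reading_tile","spray_bottle","tape_roll","carton"):
        print(l,[(np.round(d["xy"]).tolist(),round(d["score"],2)) for d in spot_point(c,l)][:4])
E
```

```text
{'time_s': 0.0, 'joints': array([-1.49340339e+00,  3.13449645e-01,  1.49843470e+00, -9.63763556e-06,
        1.33101939e+00, -2.23397959e-01]), 'dq': array([ 1.19697088e-03, -1.94415979e-04,  8.43464981e-05,  8.02392223e-04,
       -2.73970172e-04,  6.26055398e-04]), 'tau': array([ 1.31605288e-03, -4.12265611e+01, -2.59742653e+01, -1.28645052e-04,
        4.15742790e-03, -5.83908005e-06]), 'eef_pos': array([ 155.51295086, -501.18771854,  247.73614803]), 'ee_rot': array([-6.54133155e-04,  9.88711521e-01,  1.49830230e-01,  4.31456723e-05]), 'force': array([ 0.29383319, -0.74641625, -0.28882031]), 'wrist_torque': array([ 0.05238671,  0.01327937, -0.00895306]), 'grip_force': 0.0, 'grip_width': 1.0035657492129109}
scene [1263.38613679 -524.87325756  641.90790905] [-0.418, 0.762, 0.429, -0.247] [[538.4, 0.0, 317.0], [0.0, 538.4, 243.7], [0.0, 0.0, 1.0]]
gauge_rod [([152.0, 263.0], 0.94), ([218.0, 298.0], 0.74)]
rod_tip [([234.0, 262.0], 0.93), ([312.0, 285.0], 0.92), ([250.0, 295.0], 0.29), ([389.0, 214.0], 0.16)]
guide_tube [([392.0, 210.0], 0.92)]
pump [([437.0, 263.0], 0.57)]
rod_rest [([221.0, 322.0], 0.78)]
reading_tile [([327.0, 243.0], 0.88)]
spray_bottle [([398.0, 372.0], 0.71)]
tape_roll [([295.0, 392.0], 0.95)]
carton [([189.0, 410.0], 0.87)]
top [ 367.47991769 -109.01218307 1301.26804338] [-0.052, 0.707, -0.704, 0.037] [[549.4, 0.0, 320.3], [0.0, 549.4, 246.6], [0.0, 0.0, 1.0]]
gauge_rod [([438.0, 357.0], 0.91), ([413.0, 258.0], 0.86)]
rod_tip [([342.0, 234.0], 0.76), ([376.0, 320.0], 0.59)]
guide_tube [([268.0, 223.0], 0.74)]
pump [([218.0, 230.0], 0.89)]
rod_rest [([411.0, 255.0], 0.86)]
reading_tile [([284.0, 310.0], 0.86)]
spray_bottle [([330.0, 143.0], 0.85), ([463.0, 187.0], 0.22)]
tape_roll [([397.0, 171.0], 0.91)]
carton [([459.0, 190.0], 0.81)]
```

```bash
sed -i 's/np.array(m\["rotation"\])/rot(m["rotation"]).as_matrix()/' h.py; sed -i 's/np.array(m\["rotation"\])/rot(m["rotation"]).as_matrix()/g' h.py
python3 - <<'E'
from h import *
for n,uv,z in [("rodA",(438,357),50),("tipA",(376,320),50),("rodB",(413,258),50),("tipB",(342,234),50),("rest",(411,255),0),("tube",(268,223),155),("pump",(218,230),0),("tile",(284,310),8),("bottle",(330,143),0),("tape",(397,171),0),("carton",(459,190),0)]:
    print(n,onz("top",uv,z).round(),end=' ')
print()
for n,uv,z in [("rodB",(218,298),50),("tipB",(312,285),50),("tube",(392,210),155),("tile",(327,243),8),("pump",(437,263),0)]: print(n,onz("scene",uv,z).round())
E
```

```text
rodA [ 280. -346.   50.] tipA [ 361. -208.   50.] rodB [ 502. -294.   50.] tipB [ 557. -132.   50.] rest [ 514. -297.    0.] tube [564.  27. 155.] pump [574. 166.   0.] tile [383.   3.   8.] bottle [ 789. -104.    0.] tape [ 719. -266.    0.] carton [ 672. -414.    0.] 
rodB [ 504. -293.   50.]
tipB [ 560. -130.   50.]
tube [559.  49. 155.]
tile [392.   6.   8.]
pump [574. 167.   0.]
```

View pics/top0.png

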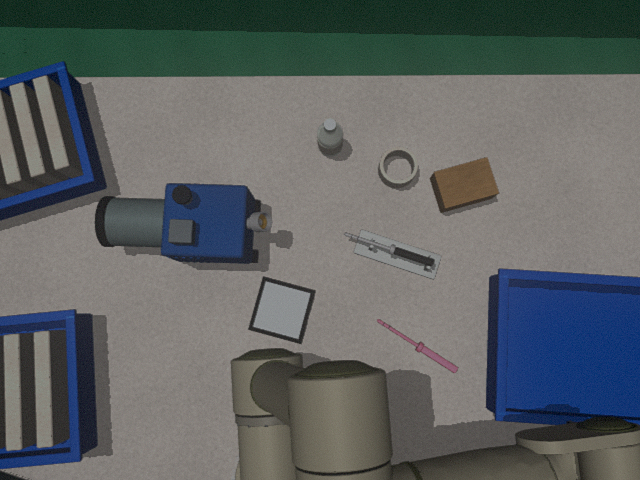

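View pics/scene0.png

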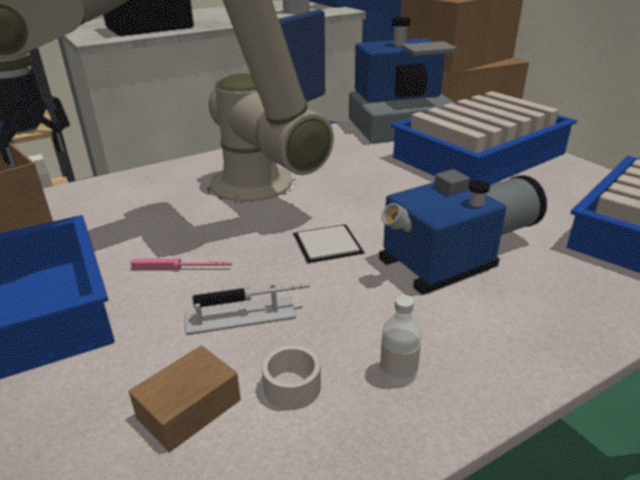

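Call:
step_arm:
  commands: "1 10 -2.4 0 0 0 -0.25; 1 39.3 -9.5 0 0 0 -0.94; 1 39.3 -9.5 0 0 0 -0.94; 1 39.3 -9.5 0 0 0 -0.94; 1 39.3 -9.5 0 0 0 -0.94; 1 39.3 -9.5 0 0 0 -0.94; 1 39.3 -9.5 0 0 0 -0.94; 1 39.3 -9.5 4 0 0 -0.94; 1 39.3 -9.5 7 0 0 -0.94; 1 39.3 -9.5 7 0 0 -0.94; 1 39.3 -9.5 7 0 0 -0.94; 1 39.3 -9.5 7 0 0 -0.94; 1 39.3 -9.5 7 0 0 -0.94; 1 39.3 -9.5 7 0 0 -0.94"

```text
time_s: 2.17
eef_pos: [502.3, -295.5, 179.6]
ee_rot: [0.001, 0.814, 0.581, 0.0]
force: [0.8, 0.0, 0.2]
grip_width: 1.001
grip_force: 0.0
```

```bash
cat > look.py <<'E'
from h import *
s=sense(); print("t",s["time_s"],"pos",s["eef_pos"].round(1),rot(s["ee_rot"]).as_matrix().round(3).tolist(),"F",s["force"].round(1),"j",s["joints"].round(2))
E
python3 - <<'E'
from look import *
m=camera_model("wrist"); im=capture("wrist"); cv2.imwrite("pics/w1.png",im[:,:,::-1])
print(m["eye"],rot(m["rotation"]).as_matrix().round(2).tolist())
for l,z in(("gauge_rod",50),("rod_tip",50),("gauge_collar",50),("rod_rest",0)):
    print(l,[(d["xy"],round(d["score"],2),onz("wrist",d["xy"],z,m).round(1)) for d in spot_point("wrist",l)][:3])
for d in trace("wrist","gauge_rod")[:2]:
    ys,xs=np.nonzero(d["mask"]); P=np.array([onz("wrist",(x,y),50,m)[:2] for x,y in list(zip(xs,ys))[::10]])
    c=P.mean(0); u=np.linalg.svd(P-c,full_matrices=False)[2][0]; u*=np.sign(u[1]); t=(P-c)@u; w=(P-c)@[-u[1],u[0]]
    print(d["score"],len(xs),"az",np.degrees(np.arctan2(u[1],u[0])),"ends",c+u*t.min(),c+u*t.max(),"len",np.ptp(t),np.ptp(w))
# both tubes from top/scene: triangulate
E
```

```text
t 2.1667 pos [ 502.3 -295.5  179.6] [[0.325, 0.946, 0.001], [0.946, -0.325, -0.002], [-0.001, 0.002, -1.0]] F [0.8 0.  0.2] j [-0.73  0.5   1.42 -0.    1.23 -0.4 ]
[ 523.6270245  -234.09260155  304.71184684] [[0.95, -0.31, -0.08], [-0.33, -0.91, -0.25], [0.0, 0.26, -0.97]]
gauge_rod [([318.3, 227.5], 0.86, array([ 503.8, -294.8,   50. ])), ([105.2, 356.0], 0.71, array([ 305.8, -340.1,   50. ]))]
rod_tip [([120.3, 178.0], 0.63, array([ 383.4, -215.2,   50. ]))]
gauge_collar [([109.4, 299.8], 0.98, array([ 332.2, -296.7,   50. ])), ([319.3, 146.4], 0.97, array([ 523.3, -240.4,   50. ]))]
rod_rest [([320.6, 212.7], 0.56, array([ 506.2, -294.9,    0. ]))]
0.82 4886 az 71.15317086272671 ends [ 489.11112725 -339.57638925] [ 551.77663539 -155.98965434] len 193.9872551141038 22.286347806746203
0.75 2685 az 57.22883791487613 ends [ 302.39147741 -339.52672181] [ 381.45429708 -216.70952709] len 146.06502926024297 22.385830609687716
```

Call:
step_arm:
  commands: "1 0.1 0.1 4 0 0 0; 1 0.1 0.1 8 0 0 0; 1 0.1 0.1 11 0 0 0; 1 0.1 0.1 12.5 0 0 0; 1 0.1 0.1 13.1 0 0 0; 1 0.1 0.1 13.1 0 0 0; 1 0.1 0.1 13.1 0 0 0; 0.1 0.1 0.1 13.1 0 0 0; 0.1 0.1 0.1 13.1 0 0 0; 0.1 0.1 0.1 13.1 0 0 0; 0.1 0.1 0.1 13.1 0 0 0; 0.1 0.1 0.1 13.1 0 0 0; 0.1 0.1 0.1 13.1 0 0 0; 0.1 0.1 0.1 13.1 0 0 0; 0.1 0.1 0.1 13.1 0 0 0; 0.1 0.1 0.1 13.1 0 0 0"
  newtons: 70

```text
time_s: 3.8
eef_pos: [504.2, -293.8, 47.7]
ee_rot: [0.0, 0.814, 0.581, 0.0]
force: [-0.5, 0.7, 5.9]
grip_width: 0.174
grip_force: 68.4
```

```bash
python3 - <<'E'
from look import *
from scipy.optimize import least_squares
# tube & pump from top and scene
obs=[]
for c in("top","scene"):
    capture(c)
    t=spot_point(c,"guide_tube")[0]; print(c,t)
    obs.append((c,np.array(t["xy"])))
    for l in("pump","guide_tube","reading_tile"):
        d=trace(c,l)[0]; np.save(f"{c}_{l}.npy",d["mask"]); print(l,d["rect"],d["score"])
    for d in spot_point(c,"reading_tile")[:1]: print("tile",onz(c,d["xy"],0).round(1))
f=lambda p:np.concatenate([proj(c,p)[0]-uv for c,uv in obs])
r=least_squares(f,[562,38,155]); print(r.x,r.fun)
E
```

```text
t 3.8 pos [ 504.2 -293.8   47.7] [[0.324, 0.946, 0.0], [0.946, -0.324, -0.0], [-0.0, 0.001, -1.0]] F [-0.5  0.7  5.9] j [-0.73  0.66  1.52  0.    0.95 -0.4 ]
top {'xy': [263.0, 219.8], 'score': 0.66}
pump [184.7, 222.8, 175.2, 80.3] 0.94Traceback (most recent call last):
  File "<stdin>", line 10, in <module>
IndexError: list index out of range
```

Call:
step_arm:
  commands: "0.1 0 0 -1 0 0 0; 0.1 0 0 -3 0 0 0; 0.1 0 0 -6 0 0 0; 0.1 0 0 -10 0 0 0; 0.1 1 -0.3 -14 0 0 -0.05; 0.1 4 -1.4 -17 0 0 -0.13; 0.1 8 -2.9 -19 0 0 -0.2; 0.1 12 -4.3 -21 0 0 -0.26; 0.1 16 -5.7 -21 0 0 -0.33; 0.1 20 -7.2 -21 0 0 -0.33; 0.1 23 -8.3 -21 0 0 -0.33; 0.1 24.8 -8.9 -21 0 0 -0.33; 0.1 24.8 -8.9 -21 0 0 -0.33; 0.1 24.8 -8.9 -21 0 0 -0.33; 0.1 24.8 -8.9 -21 0 0 -0.33; 0.1 24.8 -8.9 -21 0 0 -0.33"

```text
time_s: 5.33
eef_pos: [500.2, -31.2, 257.2]
ee_rot: [-0.0, 0.708, 0.707, -0.0]
force: [-0.1, -0.1, -1.1]
grip_width: 0.178
grip_force: 68.8
```

```bash
python3 - <<'E'
from look import *
m=camera_model("wrist"); im=capture("wrist"); cv2.imwrite("pics/w2.png",im[:,:,::-1])
print(m["eye"],rot(m["rotation"]).as_matrix().round(3).tolist())
for l,z in(("guide_tube",155),("pump",0),("rod_tip",260),("gauge_collar",260),("reading_tile",0)):
    print(l,[(d["xy"],round(d["score"],2),onz("wrist",d["xy"],z,m).round(1)) for d in spot_point("wrist",l)][:3])
E
```

```text
t 5.3333 pos [500.2 -31.2 257.2] [[0.001, 1.0, -0.0], [1.0, -0.001, -0.0], [-0.0, -0.0, -1.0]] F [-0.1 -0.1 -1.1] j [-0.3   0.25  1.55 -0.    1.34 -0.29]
[500.45443328  33.58217769 382.36003948] [[1.0, -0.002, 0.001], [-0.001, -0.966, -0.26], [0.001, 0.26, -0.966]]
guide_tube [([430.1, 136.8], 0.62, array([569.4,  33.9, 155. ]))]
pump []
rod_tip []
gauge_collar [([317.3, 160.5], 0.8, array([500.4,  26.1, 260. ]))]
reading_tile [([204.6, 162.8], 0.66, array([381.9,   8.1,   0. ]))]
```

View pics/w2.png

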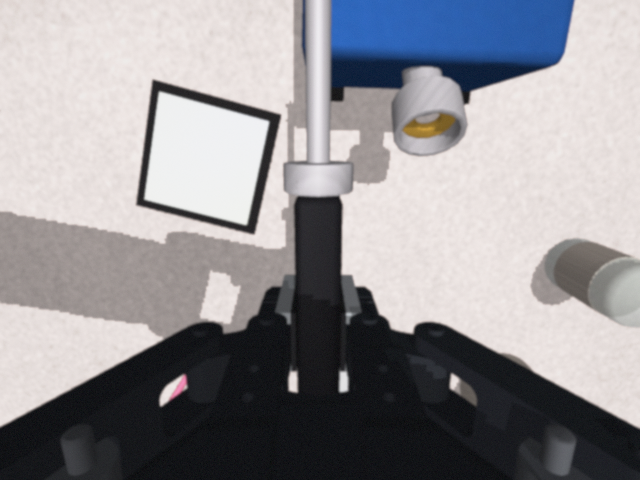

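```bash
python3 - <<'E'
from h import *
im=cv2.imread("pics/w2.png"); c=im[0:200,300:600]; cv2.imwrite("pics/w2c.png",cv2.resize(c,None,fx=2.6,fy=2.6,interpolation=cv2.INTER_CUBIC))
for x in range(345,560,20):
    col=im[20:110,x].astype(int); print(x,[ (20+i, col[i].tolist()) for i in (int(np.argmax(np.abs(np.diff(col[10:,0]))))+10,)], end=' ')
E
```

```text
345 [(86, [77, 63, 62])] 365 [(87, [92, 80, 79])] 385 [(87, [75, 59, 55])] 405 [(58, [108, 59, 26])] 425 [(66, [122, 114, 116])] 445 [(76, [97, 84, 82])] 465 [(103, [88, 89, 94])] 485 [(86, [122, 117, 120])] 505 [(80, [135, 129, 134])] 525 [(74, [136, 132, 138])] 545 [(68, [134, 128, 131])]
```

View pics/w2c.png

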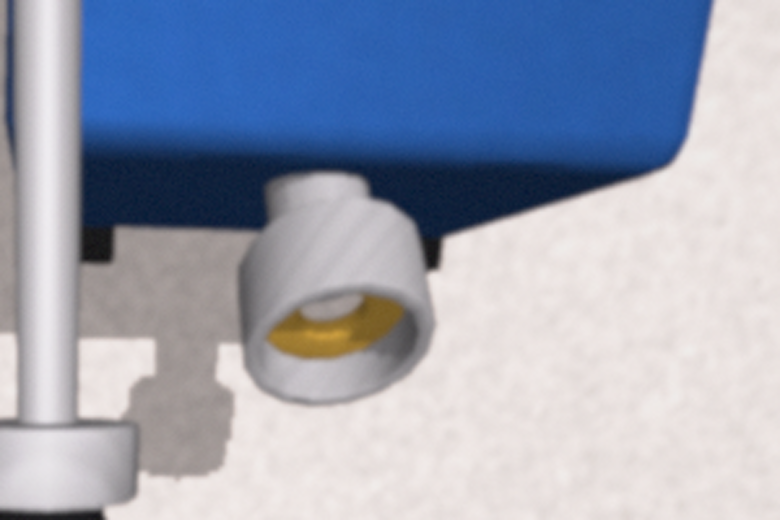

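```bash
cat > ov.py <<'E'
from h import *
M={"mtx":None}
def model(x,y,yaw,m,z=155):
    Rz=R.from_euler('z',yaw,degrees=True).as_matrix(); c=np.array([x,y,z])
    ax=Rz@[0,-np.cos(np.radians(40)),np.sin(np.radians(40))]; ex=Rz@[1.,0,0]; e2=np.cross(ax,ex)
    t=np.linspace(0,2*np.pi,73); circ=lambda r,dz=0:c+ax*dz+r*(np.cos(t)[:,None]*ex+np.sin(t)[:,None]*e2)
    edge=np.array([c+Rz@[s,42,-5] for s in(-80,80)])
    return [proj("wrist",circ(22),m),proj("wrist",circ(18),m),proj("wrist",circ(22,-20),m),proj("wrist",edge,m)]
E
python3 - <<'E'
from ov import *
import json
m=camera_model("wrist")
for a,b in [((340,58),(530,66))]:
    P,Q=onz("wrist",a,150,m),onz("wrist",b,150,m); d=Q-P; print(P,Q,np.degrees(np.arctan2(d[1],d[0])))
# blue casing top edges in top view
im=cv2.imread("pics/top0.png"); h=cv2.cvtColor(im,cv2.COLOR_BGR2HSV)
k=((h[...,0]>100)&(h[...,0]<125)&(h[...,1]>150)&(h[...,2]>100)).astype(np.uint8); k[:,:150]=0;k[:,280:]=0;k[:170]=0;k[280:]=0
cn=np.column_stack(np.nonzero(k)[::-1]).astype(np.float32); r=cv2.minAreaRect(cn); b=cv2.boxPoints(r); W=np.array([onz("top",p,150) for p in b]); print(W.round(1)); 
for i in range(4): d=W[(i+1)%4]-W[i]; print(np.linalg.norm(d).round(1),np.degrees(np.arctan2(d[1],d[0])).round(1))
big=cv2.imread("pics/w2c.png")
for (x,y,yaw),col in [((568,34,2.5),(0,0,255))]:
    for L in model(x,y,yaw,m): cv2.polylines(big,[((L-[300,0]+.5)*2.6-.5).round().astype(int).reshape(-1,1,2)],False,col,1)
cv2.imwrite("pics/ov1.png",big)
E
```

```text
[513.80489463  79.72228121 150.        ] [627.32508171  75.29817718 150.        ] -2.23179930662639
[[648.  253.6 150. ]
 [647.9  87.  150. ]
 [492.2  83.4 150. ]
 [491.8 247.2 150. ]]
166.6 -90.0
155.8 -178.7
163.8 90.1
156.3 2.3
```

View pics/ov1.png

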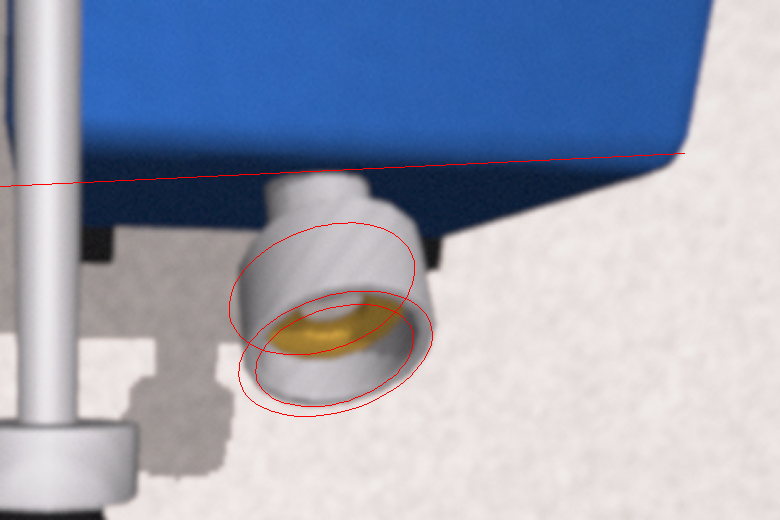

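```bash
python3 - <<'E'
from ov import *
from scipy.optimize import least_squares
m=camera_model("wrist")
pts=np.array([(246,365),(262,388),(285,400),(310,404),(350,400),(390,383),(420,355),(434,322)])/2.6+[300,0]
def f(p,full=True):
    L=model(p[0],p[1],p[2],m)
    L0=np.array([np.interp(np.linspace(0,72,721),range(73),L[0][:,i]) for i in(0,1)]).T
    r=[np.linalg.norm(L0-q,axis=1).min() for q in pts]
    return np.r_[r,(p[2]+2.2)/1.0]
r=least_squares(f,[569,37,-2.2],diff_step=1e-4); print(r.x,r.fun.round(2))
big=cv2.imread("pics/w2c.png")
for L in model(*r.x,m): cv2.polylines(big,[((L-[300,0]+.5)*2.6-.5).round().astype(int).reshape(-1,1,2)],False,(0,0,255),1)
cv2.imwrite("pics/ov2.png",big)
E
```

```text
[568.60926318  37.11931679  -2.0930247 ] [1.5  0.51 0.37 0.59 0.64 0.08 1.14 0.77 0.11]
```

View pics/ov2.png

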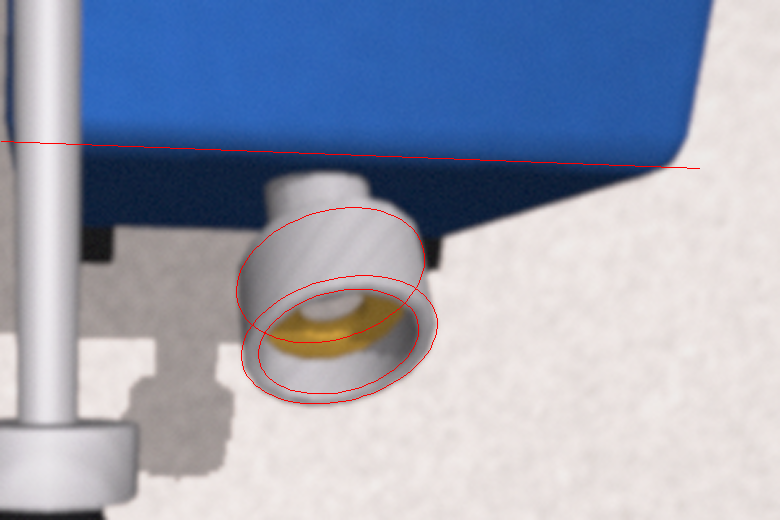

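```bash
cat > plan.py <<'E'
from h import *
def goal(s_tip,rim=(568.4,37.1,155.),yaw=-2.1):
    "TCP pose with the tip s_tip mm beyond the rim along the tube"
    a=np.radians(90+yaw); c,s=np.cos(np.radians(40)),np.sin(np.radians(40))
    d=np.array([c*np.cos(a),c*np.sin(a),-s]); y=np.array([np.sin(a),-np.cos(a),0]); z=np.cross(d,y)
    return np.array(rim)+d*(s_tip-167)+2.3*z, np.column_stack([d,y,z])
def rel(P,G,st=None):
    st=st or sense(); Rm=rot(st["ee_rot"]).as_matrix()
    return (Rm.T@(P-st["eef_pos"])/10).round(2), R.from_matrix(Rm.T@G).as_rotvec().round(3)
E
python3 - <<'E'
from plan import *
from look import s
for k in(-25,): print(*goal(k),rel(*goal(k)))
print(rel(goal(-25)[0]+[0,-15,0],goal(-25)[1]))
E
```

```text
t 5.6333 pos [500.2 -30.6 257.2] [[0.001, 1.0, -0.0], [1.0, -0.001, 0.0], [0.0, -0.0, -1.0]] F [ 0.4  0.3 -1.7] j [-0.3   0.25  1.55 -0.    1.34 -0.29]
[ 562.95624931 -111.35917147  276.65331884] [[ 0.02807071  0.99932839 -0.02355412]
 [ 0.76552996 -0.03664371 -0.64235591]
 [-0.64278761  0.         -0.76604444]] (array([-8.07,  6.28, -1.94]), array([ 0.012, -0.698,  0.035]))
(array([-9.57,  6.28, -1.94]), array([ 0.012, -0.698,  0.035]))
```

Call:
step_arm:
  commands: "0.1 -3 0.5 -1 0 0 0; 0.1 -7 1.5 -2 0 0 0; 0.1 -9 3 -2 0 -0.1 0; 0.1 -9 4 -2 0 -0.2 0; 0.1 -9 5.5 -2 0 -0.3 0.02; 0.1 -8.5 6.28 -2 0 -0.4 0.02; 0.1 -8.07 6.28 -1.94 0 -0.5 0.03; 0.1 -8.07 6.28 -1.94 0.01 -0.6 0.035; 0.1 -8.07 6.28 -1.94 0.012 -0.698 0.035; 0.1 -8.07 6.28 -1.94 0.012 -0.698 0.035; 0.1 -8.07 6.28 -1.94 0.012 -0.698 0.035; 0.1 -8.07 6.28 -1.94 0.012 -0.698 0.035; 0.1 -8.07 6.28 -1.94 0.012 -0.698 0.035; 0.1 -8.07 6.28 -1.94 0.012 -0.698 0.035"

```text
time_s: 6.8
eef_pos: [563.0, -111.6, 277.3]
ee_rot: [0.237, 0.677, 0.652, -0.245]
force: [-0.2, 0.3, -1.0]
grip_width: 0.175
grip_force: 68.8
```

```bash
python3 - <<'E'
from plan import *
from look import s
print(rel(*goal(-25))); print(s["wrist_torque"])
m=camera_model("wrist"); im=capture("wrist"); 
for L in model(568.4,37.1,-2.1,m) if 0 else []: pass
import ov
o=im[:,:,::-1].copy()
for L in ov.model(568.4,37.1,-2.1,m): cv2.polylines(o,[L.round().astype(int).reshape(-1,1,2)],False,(0,0,255),1)
P,G=goal(-25); Rm=rot(s["ee_rot"]).as_matrix(); t=s["eef_pos"]+Rm@[167,0,-2.3]; print("tip",t, proj("wrist",t,m))
for p in proj("wrist",t,m): cv2.circle(o,tuple(int(v) for v in p),3,(0,255,0),1)
cv2.imwrite("pics/w3.png",o)
E
```

```text
t 6.8 pos [ 563.  -111.6  277.3] [[0.03, 0.999, -0.023], [0.766, -0.038, -0.641], [-0.642, 0.002, -0.767]] F [-0.2  0.3 -1. ] j [-0.13  0.43  1.4  -0.72  1.31  0.1 ]
(array([ 0.06, -0.  ,  0.03]), array([ 0.001, -0.001, -0.002]))
[ 0.42197793 -0.01844756 -0.00910313]
tip [568.01886462  17.79894403 171.85647357] [[ 316.36994498 -274.14001958]]
```

View pics/w3.png

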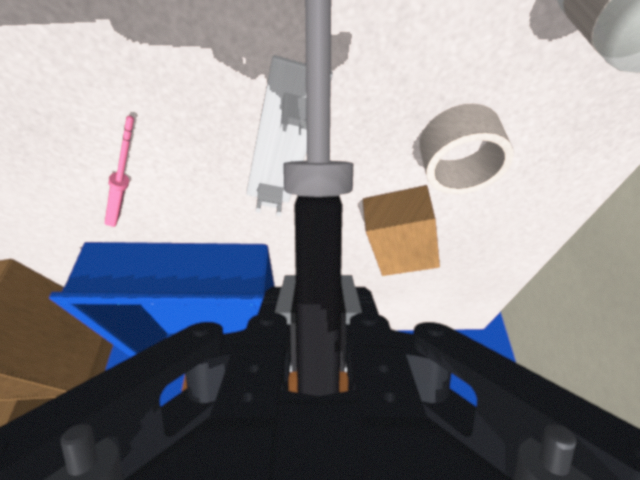

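```bash
python3 - <<'E'
from plan import *
from look import s
Rm=rot(s["ee_rot"]).as_matrix(); ax=lambda x:s["eef_pos"]+Rm@[x,0,-2.3]
P,G=goal(0); rim=np.array([568.4,37.1,155]); t=np.linspace(0,2*np.pi,73)
circ=rim+22*(np.cos(t)[:,None]*G[:,1]+np.sin(t)[:,None]*G[:,2])
out=[]
for c,(u,v) in(("scene",(340,150)),("top",(240,190))):
    m=camera_model(c); im=capture(c)[:,:,::-1]; o=cv2.resize(im[v:v+80,u:u+80],None,fx=5,fy=5,interpolation=cv2.INTER_CUBIC)
    for L in(circ,np.array([ax(167),ax(200)])): cv2.polylines(o,[((proj(c,L,m)-[u,v]+.5)*5).round().astype(int).reshape(-1,1,2)],False,(0,0,255),1)
    out.append(o); print(c,proj(c,ax(167),m),proj(c,rim,m))
cv2.imwrite("pics/st.png",np.hstack(out))
E
```

```text
t 6.85 pos [ 562.9 -111.6  277.2] [[0.03, 0.999, -0.023], [0.766, -0.037, -0.642], [-0.642, 0.002, -0.767]] F [-0.8  0.4 -1.2] j [-0.13  0.43  1.4  -0.72  1.31  0.1 ]
scene [[382.01921645 208.24575595]] [[390.07241489 213.60619693]]
top [[271.39083446 219.89860765]] [[263.19456423 221.06136599]]
```

View pics/st.png

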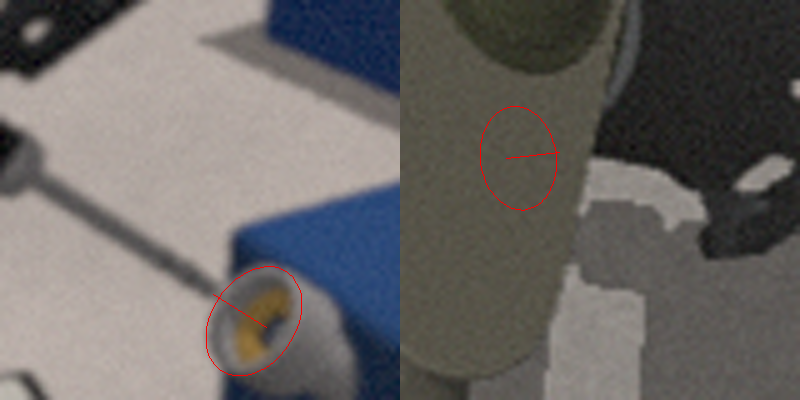

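Call:
step_arm:
  commands: "0.1 1 0 0.03 0 0 0; 0.1 2 0 0.03 0 0 0; 0.1 2.7 0 0.03 0 0 0; 0.1 3.1 0 0.03 0 0 0; 0.1 3.3 0 0.03 0 0 0; 0.1 3.5 0 0.03 0 0 0; 0.1 3.7 0 0.03 0 0 0; 0.1 3.7 0 0.03 0 0 0"

```text
time_s: 7.62
eef_pos: [564.0, -82.6, 252.5]
ee_rot: [0.238, 0.676, 0.652, -0.246]
force: [-0.4, -0.4, -1.4]
grip_width: 0.175
grip_force: 68.8
```

Call:
step_arm:
  commands: "0.1 0.2 0 0 0 0 0; 0.1 0.4 0 0 0 0 0; 0.1 0.6 0 0 0 0 0; 0.1 0.6 0 0 0 0 0"

```text
time_s: 7.95
eef_pos: [564.1, -77.9, 248.5]
ee_rot: [0.237, 0.676, 0.652, -0.246]
force: [-0.4, 0.1, -0.9]
grip_width: 0.175
grip_force: 68.8
```

Call:
step_arm:
  commands: "0.1 0.2 0 0 0 0 0; 0.1 0.4 0 0 0 0 0; 0.1 0.6 0 0 0 0 0; 0.1 0.6 0 0 0 0 0"

```text
time_s: 8.28
eef_pos: [564.3, -73.3, 244.6]
ee_rot: [0.237, 0.676, 0.652, -0.246]
force: [0.3, -0.3, -0.8]
grip_width: 0.179
grip_force: 68.8
```

Call:
step_arm:
  commands: "0.1 0.6 0 0 0 0 0; 0.1 1.6 0 0 0 0 0; 0.1 2.6 0 0 0 0 0; 0.1 3.6 0 0 0 0 0; 0.1 4.6 0 0 0 0 0; 0.1 5.6 0 0 0 0 0; 0.1 6.6 0 0 0 0 0; 0.1 7.4 0 0 0 0 0; 0.1 7.9 0 0 0 0 0; 0.1 8.2 0 0 0 0 0; 0.1 8.2 0 0 0 0 0; 0.1 8.2 0 0 0 0 0"

```text
time_s: 9.28
eef_pos: [566.8, -10.9, 192.5]
ee_rot: [0.238, 0.677, 0.652, -0.246]
force: [0.2, -0.2, -0.7]
grip_width: 0.176
grip_force: 68.8
```

```bash
python3 - <<'E'
from plan import *
from look import s
print(rel(*goal(110))); print(s["wrist_torque"])
E
```

```text
t 9.2833 pos [566.8 -10.9 192.5] [[0.028, 0.999, -0.023], [0.766, -0.036, -0.642], [-0.643, 0.001, -0.766]] F [ 0.2 -0.2 -0.7] j [ 0.05  0.56  1.44 -0.73  1.3   0.34]
(array([ 0.39, -0.01,  0.01]), array([ 0.001,  0.   , -0.   ]))
[ 0.43834529 -0.00586686 -0.00859836]
```

Call:
step_arm:
  commands: "0.1 0.2 0 0 0 0 0; 0.1 0.5 0 0 0 0 0; 0.1 0.75 0 0 0 0 0; 0.1 0.9 0 0 0 0 0; 0.1 1.0 0 0 0 0 0; 0.1 1.0 0 0 0 0 0"

```text
time_s: 9.78
eef_pos: [566.9, -3.0, 185.7]
ee_rot: [0.238, 0.676, 0.652, -0.246]
force: [0.7, -0.2, -0.9]
grip_width: 0.178
grip_force: 68.8
```

Call:
step_arm:
  commands: "0.1 0.05 0 0 0 0 0; 0.1 0.1 0 0 0 0 0; 0.1 0.1 0 0 0 0 0"

```text
time_s: 10.03
eef_pos: [567.0, -2.4, 185.2]
ee_rot: [0.238, 0.676, 0.652, -0.246]
force: [0.5, 0.0, -1.7]
grip_width: 0.177
grip_force: 68.8
```

Call:
step_arm:
  commands: "0.1 0.05 0 0 0 0 0; 0.1 0.1 0 0 0 0 0; 0.1 0.15 0 0 0 0 0"

```text
time_s: 10.28
eef_pos: [567.0, -1.2, 184.2]
ee_rot: [0.238, 0.677, 0.652, -0.246]
force: [0.8, -0.6, -1.7]
grip_width: 0.177
grip_force: 68.8
```

Call:
step_arm:
  commands: "0.1 0.05 0 0 0 0 0; 0.1 0.1 0 0 0 0 0; 0.1 0.15 0 0 0 0 0"

```text
time_s: 10.53
eef_pos: [567.1, -0.7, 183.9]
ee_rot: [0.238, 0.676, 0.652, -0.247]
force: [-1.4, -5.8, 4.3]
grip_width: 0.177
grip_force: 68.8
```

Call:
step_arm:
  commands: "0.1 0 0 0 0 0 0; 0.1 0 0 0 0 0 0"

```text
time_s: 10.7
eef_pos: [567.1, -0.7, 183.9]
ee_rot: [0.238, 0.676, 0.652, -0.246]
force: [-1.9, -4.1, 3.7]
grip_width: 0.174
grip_force: 68.8
```

Call:
step_arm:
  commands: "0.1 0 0 0 0 0 0; 0.1 0 0 0 0 0 0; 0.1 0 0 0 0 0 0; 0.1 0 0 0 0 0 0"

```text
time_s: 11.03
eef_pos: [567.1, -0.7, 183.9]
ee_rot: [0.238, 0.677, 0.652, -0.246]
force: [-1.5, -4.3, 1.9]
grip_width: 0.177
grip_force: 68.8
```

```bash
python3 - <<'E'
from plan import *
from look import s
print(rel(*goal(119.4))); print(s["wrist_torque"])
Rm=rot(s["ee_rot"]).as_matrix(); print("tool-frame force",Rm.T@(s["force"]-[.2,-.1,-1.1]))
E
```

```text
t 11.0333 pos [567.1  -0.7 183.9] [[0.029, 0.999, -0.023], [0.765, -0.037, -0.644], [-0.644, 0.001, -0.765]] F [-1.5 -4.3  1.9] j [ 0.06  0.57  1.44 -0.73  1.3   0.36]
(array([ 0.  , -0.01,  0.01]), array([ 0.001,  0.001, -0.001]))
[-0.56818194  0.23172097 -0.02548476]
tool-frame force [-5.22586223 -1.54790266  0.45467226]
```

Call:
step_arm:
  commands: "0.1 0.01 0 0 0 0 0; 0.1 0.01 0 0 0 0 0; 0.1 0.01 0 0 0 0 0; 0.1 0.01 0 0 0 0 0; 0.1 0.01 0 0 0 0 0; 0.1 0.01 0 0 0 0 0; 0.1 0.01 0 0 0 0 0; 0.1 0.01 0 0 0 0 0"

```text
time_s: 11.7
eef_pos: [567.1, -0.7, 183.9]
ee_rot: [0.238, 0.676, 0.652, -0.247]
force: [-2.0, -5.4, 2.6]
grip_width: 0.174
grip_force: 68.8
```

Call:
step_arm:
  commands: "0.1 -0.3 0 0 0 0 0; 0.1 -1 0 0 0 0 0; 0.1 -2 0 0 0 0 0; 0.1 -3.2 0 0 0 0 0; 0.1 -4.4 0 0 0 0 0; 0.1 -5.6 0 0 0 0 0; 0.1 -6.8 0 0 0 0 0; 0.1 -8 0 0 0 0 0; 0.1 -9.2 0 0 0 0 0; 0.1 -10.4 0 0 0 0 0; 0.1 -11.6 0 0 0 0 0; 0.1 -13 0 0 0 0 0; 0.1 -14.5 0 0 0 0 0; 0.1 -16 0 0 0 0 0; 0.1 -17 0 0 0 0 0; 0.1 -17 0 0 0 0 0; 0.1 -17 0 0 0 0 0"

```text
time_s: 13.12
eef_pos: [562.1, -130.4, 292.5]
ee_rot: [0.238, 0.677, 0.652, -0.246]
force: [-0.2, -0.5, -1.6]
grip_width: 0.175
grip_force: 68.8
```

```bash
python3 - <<'E'
from plan import *
from look import s
# tile centre from wrist picture w2 (camera pose there), corners of mat+tile
im=cv2.imread("pics/w2.png"); k=(im.min(2)>225).astype(np.uint8); k[:, :140]=0; k[:,285:]=0; k[:75]=0; k[240:]=0
m={"mtx":camera_model("wrist")["mtx"],"eye":[500.454,33.582,382.36],"rotation":R.from_matrix([[1,-.002,.001],[-.001,-.966,-.26],[.001,.26,-.966]]).as_quat(scalar_first=True)}
W=[]
for q in[(154,82),(280,117),(252,233),(138,204)]: W.append(onz("wrist",q,5,m))
W=np.array(W); print(W.round(1),W.mean(0),[np.linalg.norm(W[i]-W[i-1]).round(1) for i in range(4)])
c=W.mean(0)
for az in(90,):
    a=np.radians(az); x=np.array([np.cos(a),np.sin(a),0]); y=np.array([np.sin(a),-np.cos(a),0]); G=np.column_stack([x,y,[0,0,-1]])
    P=np.r_[c[:2],185]-G@[167,0,-2.3]; print(P,rel(P,G))
E
```

```text
t 13.1167 pos [ 562.1 -130.4  292.5] [[0.029, 0.999, -0.023], [0.766, -0.037, -0.642], [-0.643, 0.001, -0.766]] F [-0.2 -0.5 -1.6] j [-0.17  0.42  1.38 -0.72  1.31  0.05]
[[340.5  86.4   5. ]
 [462.9  53.7   5. ]
 [428.9 -66.7   5. ]
 [308.9 -34.5   5. ]] [385.32013152   9.73388845   5.        ] [np.float64(125.0), np.float64(126.7), np.float64(125.1), np.float64(124.3)]
[ 385.32013152 -157.26611155  182.7       ] (array([  4.48, -17.58,  10.55]), array([-0.012,  0.698, -0.036]))
```

Call:
step_arm:
  commands: "0.1 0.2 -1.2 0.5 0 0.06 0; 0.1 0.6 -3.5 1.8 -0.002 0.15 -0.01; 0.1 1.3 -6 3.3 -0.005 0.24 -0.015; 0.1 2 -8.5 4.9 -0.006 0.33 -0.02; 0.1 2.7 -11 6.4 -0.008 0.42 -0.025; 0.1 3.4 -13.5 8 -0.009 0.51 -0.03; 0.1 4 -15.7 9.4 -0.01 0.6 -0.033; 0.1 4.4 -17 10.3 -0.012 0.67 -0.036; 0.1 4.48 -17.58 10.55 -0.012 0.698 -0.036; 0.1 4.48 -17.58 10.55 -0.012 0.698 -0.036; 0.1 4.48 -17.58 10.55 -0.012 0.698 -0.036; 0.1 4.48 -17.58 10.55 -0.012 0.698 -0.036; 0.1 4.48 -17.58 10.55 -0.012 0.698 -0.036; 0.1 4.48 -17.58 10.55 -0.012 0.698 -0.036; 0.1 4.48 -17.58 10.55 -0.012 0.698 -0.036; 0.1 4.48 -17.58 10.55 -0.012 0.698 -0.036"

```text
time_s: 14.45
eef_pos: [385.6, -157.0, 182.8]
ee_rot: [-0.0, 0.707, 0.708, -0.0]
force: [0.1, 0.5, -1.7]
grip_width: 0.179
grip_force: 68.8
```

```bash
python3 - <<'E'
from plan import *
from look import s
o=[]
for c in("scene","wrist"):
    im=capture(c); o.append(im[:,:,::-1])
    m=camera_model(c)
    print(c,[(d["xy"],round(d["score"],2)) for l in("rod_tip","reading_tile","gauge_collar") for d in spot_point(c,l)[:2]])
    print("expect tip",proj(c,s["eef_pos"]+rot(s["ee_rot"]).apply([167,0,-2.3]),m),"collar",proj(c,s["eef_pos"]+rot(s["ee_rot"]).apply([57,0,-2.3]),m))
cv2.imwrite("pics/end.png",cv2.resize(np.hstack(o),(800,300)))
print(s["dq"].round(3))
E
```

```text
t 14.45 pos [ 385.6 -157.   182.8] [[-0.002, 1.0, -0.0], [1.0, 0.002, -0.0], [-0.0, -0.0, -1.0]] F [ 0.1  0.5 -1.7] j [-0.67  0.14  1.9  -0.    1.1  -0.67]
scene [([328.2, 166.3], 0.94), ([232.6, 260.8], 0.65), ([329.2, 241.5], 0.67), ([178.5, 264.1], 0.62), ([277.6, 182.1], 0.53)]
expect tip [[326.35436991 168.35750622]] collar [[279.1062576  180.77959019]]
wrist [([318.4, 159.9], 0.56)]
expect tip [[ 316.93868678 -275.91862472]] collar [[317.37227455 160.66036027]]
[-0.006 -0.     0.002  0.001  0.002 -0.002]
```

View pics/end.png

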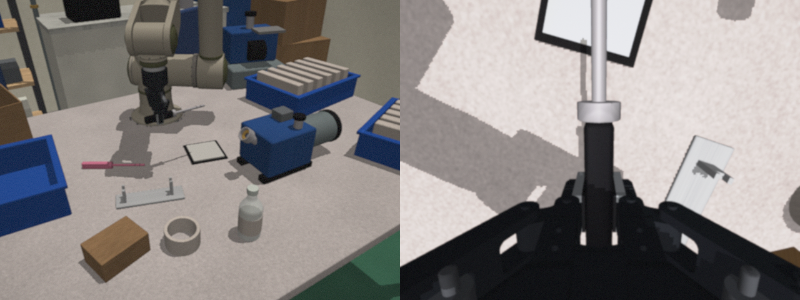

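```bash
python3 - <<'E'
from plan import *
from look import s
m=camera_model("scene"); im=capture("scene").astype(float).mean(2); A=lambda x:proj("scene",s["eef_pos"]+rot(s["ee_rot"]).apply([x,0,-2.3]),m)[0]
for x in range(64,170,9):
    p=A(x); q=A(x+5)-A(x); n=np.array([-q[1],q[0]])/np.linalg.norm(q); ks=np.arange(-7,7.1,.5)
    v=np.array([cv2.remap(im.astype(np.float32),np.float32([[p[0]+k*n[0]]]),np.float32([[p[1]+k*n[1]]]),cv2.INTER_LINEAR)[0,0] for k in ks])
    print(x,p.round(1),v[::2].round().astype(int))
E
```

```text
t 14.85 pos [ 385.4 -157.3  182.8] [[-0.001, 1.0, -0.0], [1.0, 0.001, -0.0], [-0.0, -0.0, -1.0]] F [ 0.3  0.3 -1.7] j [-0.67  0.14  1.9  -0.    1.1  -0.67]
64 [282.1 180. ] [ 86  86  97 107 122 142 142 120 101  94  89  87  90  91  91]
73 [286.1 178.9] [127 106  92  91 111 139 142 117  93  87  85  83  83  84  80]
82 [290.1 177.9] [153 134 115 109 117 141 142 122  91  81  82  82  87  90  98]
91 [294.  176.8] [165 166 166 169 167 160 144 120  92  81  85  97 102 102 101]
100 [297.9 175.8] [162 164 167 165 163 159 143 117  97  97 104 108 107 106 105]
109 [301.8 174.8] [165 162 164 165 161 159 147 120 101 100 104 108 108 107 108]
118 [305.7 173.8] [162 165 164 165 161 160 143 120 113 122 124 115 109 108 107]
127 [309.5 172.8] [164 167 162 162 162 157 142 119 118 144 159 142 118 108 107]
136 [313.3 171.8] [167 165 165 160 151 142 128 106 111 142 161 159 142 118 106]
145 [317.1 170.8] [164 164 162 161 162 157 141 118 117 143 161 165 162 144 120]
154 [320.8 169.8] [163 163 162 161 157 142 124 105 108 137 161 167 166 160 142]
163 [324.6 168.8] [161 160 166 163 160 160 143 117 119 142 157 163 164 168 162]
```

```bash
python3 -c "
from rig import *
print(finish_job())"
```

```text
the job is handed in; nothing more can be done
None
```

The job is handed in: the collar stopped on the seat about 9.5 mm below the rim and was pressed home at about 5–6 N for about a second. The rod was then drawn right out and is held level and at rest, with its tip about 18 cm over the middle of the tile, at about 15 s of the 51 s allowed.

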